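Lay out a gearbox's four gears in their nests

ROBOT

A 7-joint arm with a two-finger parallel gripper is mounted at the origin on the work surface. World frame = base frame: x ahead of the robot, y to its left, z up, the work surface at z = 0. Lengths are in m, angles in rad, forces in N, time in s.
With the tool pointing down it reaches from about 0.425 to 0.875 m from the base axis. Payload 4.7 kg.
Tool frame: the origin (TCP) lies at the very end of the fingers, on their centre line; the grasp point (between the pads) lies 19 mm behind it; z points along the fingers, y is the line along which they close (so a half turn about z gives the same grasp; the last joint's range is limited). The gripper opens to 87 mm and grips with 3 to 60 N. Pads are 19 mm wide; open, the fingers measure 117 mm over their backs; the gripper's body (75 mm by 190 mm) begins 51 mm behind the grasp point.
Start: joints at [-1.173, 0.321, -0.07, 1.45, 0.023, 1.371, -0.057], TCP at [0.243, 0.603, 0.223] pointing down, gripper open.
Joint ranges: [-2.86, 2.86], [-0.3, 2.09], [-1.38, 1.24], [0.06, 2.45], [-1.56, 4.7], [0.09, 2.05], [-2.69, 2.69]. Speed limits (rad/s): [2.57, 2.57, 3.14, 3.14, 3.14, 3.14, 3.14].

INTERFACE

Orientations are given as a rotation vector (axis times angle).
In Python, from bench import ctrl, imaging, ticket gives the robot as it stands.
- The arm moves only by the tool jog_arm, never from a script. Its argument "rows" is text: rows parted by semicolons, each of 7 numbers parted by spaces: the shift along the tool's x, y, z in cm, then the turn, a rotation vector about the tool's x, y, z in rad, then the closure, from -1 (fully open) to 1 (shut), so that 0 is half open. A call has 1 to 5 rows; each row shifts and turns the commanded pose from where the row before left it, along the tool's axes as they then stand; what a row does not reach is not made up. A row lasts 1/8 s, in which the tool goes at most 62.5 mm and 10.7 degrees, less where a joint would pass 70% of its speed; a pose out of reach is approached as far as the arm can. A call with a gripper value outside its range is refused whole. The fingers move at their own pace and stop on an object; "force" is the grip in N (left out, the last holds). Time passes only in rows, so rows that do not move let the fingers close. It gives the time, the measured TCP pose, the force, the opening and the grip force at its end, in the units of the state.
- ctrl.get_state(): the state, without advancing time (a new reading comes with each control period).
- imaging.get_image(name): name is "side" or "top" or "wrist"; returns a dict with "img" (384x512x3 uint8, blue, green, red), "vertical_fov" (degrees; the focal length in pixels is half the picture's height over the tangent of half this angle, whatever the lens; pixels are square), "cx", "cy" (the principal point, pixels), "origin" and "orientation" of the camera in the world. Camera axes: x right, y down, z forward; pixel columns grow to the right and rows downward; lengths in m; the calibration is good to about 2 mm. A picture is of the moment at which its call begins. There is no depth.
- ticket.close_job(): hands the job in; it is judged then, once.
The state is a dict: "time": time; "joint_positions": joint angles; "qd": joint speeds; "joint_torque": joint torques, N m; "position": TCP position; "tool_rot": TCP orientation; "ft_force": force on the tool from outside, world axes, zero at the start; "torque": the same for the moment, N m; "grip_width": opening from 0.0 (shut) to 1.0 (fully open); "grip_force": force on a finger pad.
Only numpy, scipy, OpenCV 4.12 (cv2) and the standard library are available. Lean on these libraries where they do the work, as an engineer would, in place of code of your own. Each camera call takes 0.05 s, during which the arm holds its last target. There are 200 camera calls.

TASK

Lay the gearbox's gears out for the rebuild: put each of the four toothed gears, hub up, into the round grey nest tray of its own size, the smallest gear in the smallest tray and so on up to the largest, lying flat on the tray's floor and set down gently, not dropped. Leave the two toothless flanges, the round one and the square one, where they are.

Things in the scene. Friction and masses are not known exactly. Their poses are not given: they have to be found in the camera images.
- gear_small_hub (a point): The smallest of four bare-steel gears, lying flat, hub up, about 140 g (give or take a fifth). Toothed rim 40 mm over the teeth, 10 mm thick, teeth 5 mm deep; round hub 26 mm in diameter standing on it, top 54 mm above the underside, with a 16 mm bore in its top. The point is on the axis in the middle of the free part of the hub, 32 mm above the gear's underside; z is the axis, up; the yaw is of no account.
- nest_small: The smallest of four round grey plastic nest trays with a dark floor, fixed to the cart top: inside diameter 57 mm, wall 5 mm (outside 67 mm), rim 12 mm above the cart top, flat floor 4 mm above it. It takes the 40 mm gear with about 8 mm to spare all round. Origin at the centre of its underside, on the cart top; z up.
- gear_medium_hub (a point): The second smallest of four bare-steel gears, lying flat, hub up, about 220 g (give or take a fifth). Toothed rim 58 mm over the teeth, 10 mm thick, teeth 5 mm deep; round hub 26 mm in diameter standing on it, top 54 mm above the underside, with a 16 mm bore in its top. The point is on the axis in the middle of the free part of the hub, 32 mm above the gear's underside; z is the axis, up; the yaw is of no account.
- nest_medium: The second smallest of four round grey plastic nest trays with a dark floor, fixed to the cart top: inside diameter 75 mm, wall 5 mm (outside 85 mm), rim 12 mm above the cart top, flat floor 4 mm above it. It takes the 58 mm gear with about 8 mm to spare all round. Origin at the centre of its underside, on the cart top; z up.
- gear_large_hub (a point): The second largest of four bare-steel gears, lying flat, hub up, about 340 g (give or take a fifth). Toothed rim 76 mm over the teeth, 10 mm thick, teeth 5 mm deep; round hub 26 mm in diameter standing on it, top 54 mm above the underside, with a 16 mm bore in its top. The point is on the axis in the middle of the free part of the hub, 32 mm above the gear's underside; z is the axis, up; the yaw is of no account.
- nest_large: The second largest of four round grey plastic nest trays with a dark floor, fixed to the cart top: inside diameter 93 mm, wall 5 mm (outside 103 mm), rim 12 mm above the cart top, flat floor 4 mm above it. It takes the 76 mm gear with about 8 mm to spare all round. Origin at the centre of its underside, on the cart top; z up.
- gear_biggest_hub (a point): The largest of four bare-steel gears, lying flat, hub up, about 480 g (give or take a fifth). Toothed rim 94 mm over the teeth, 10 mm thick, teeth 5 mm deep; round hub 26 mm in diameter standing on it, top 54 mm above the underside, with a 16 mm bore in its top. The point is on the axis in the middle of the free part of the hub, 32 mm above the gear's underside; z is the axis, up; the yaw is of no account.
- nest_biggest: The largest of four round grey plastic nest trays with a dark floor, fixed to the cart top: inside diameter 111 mm, wall 5 mm (outside 121 mm), rim 12 mm above the cart top, flat floor 4 mm above it. It takes the 94 mm gear with about 8 mm to spare all round. Origin at the centre of its underside, on the cart top; z up.
- flange_round_hub (a point): A toothless bare-steel flange, to be left alone: smooth round plate 70 mm in diameter, 10 mm thick, with four dark bolt holes and the same 26 mm hub, 54 mm high overall. The point is on the hub's axis, 32 mm above the underside.
- flange_square_hub (a point): A toothless bare-steel flange, to be left alone: square plate 64 by 64 mm, 10 mm thick, with four dark bolt holes at the corners and the same 26 mm hub, 54 mm high overall. The point is on the hub's axis, 32 mm above the underside; x and y run along the plate's sides.
Things that resemble listed ones, but are neither listed nor needed, are in the scene too. What is shaped like the part that bears gear_small_hub but yellow is not meant.

How it is judged:
At the end, for the whole second after the job is handed in: Each of the four gears lies at rest in the nest tray of its own size, flat (within 0.06 rad) on the tray's floor (hub point 36 mm above the cart top, at most 39.5 mm), its axis within 10.5 mm of the tray's centre; both flanges are within 20 mm of where they started (horizontal distance between gear_small_hub and nest_small below 0.0105 m and height (world z) of each of gear_small_hub, gear_medium_hub, gear_large_hub, gear_biggest_hub below 0.0395 m and angle between each of gear_small_hub, gear_medium_hub, gear_large_hub, gear_biggest_hub's own z axis and vertical below 0.06 rad and linear speed of each of gear_small, gear_medium, gear_large, gear_biggest below 0.02 m/s and horizontal distance between gear_medium_hub and nest_medium below 0.0105 m and horizontal distance between gear_large_hub and nest_large below 0.0105 m and horizontal distance between gear_biggest_hub and nest_biggest below 0.0105 m and distance of each of flange_round_hub, flange_square_hub from where it was at the start of the episode below 0.02 m); the robot touches nothing.
It fails at once if a gear is dropped into its nest (falls faster than 0.6 m/s, from about 2 cm or more) ((horizontal distance between gear_small_hub and nest_small below 0.03 m and height (world z) of gear_small_hub below 0.055 m and linear speed of gear_small above 0.6 m/s) or (horizontal distance between gear_medium_hub and nest_medium below 0.03 m and height (world z) of gear_medium_hub below 0.055 m and linear speed of gear_medium above 0.6 m/s) or (horizontal distance between gear_large_hub and nest_large below 0.03 m and height (world z) of gear_large_hub below 0.055 m and linear speed of gear_large above 0.6 m/s) or (horizontal distance between gear_biggest_hub and nest_biggest below 0.03 m and height (world z) of gear_biggest_hub below 0.055 m and linear speed of gear_biggest above 0.6 m/s)).
It fails at once if a flange is disturbed (moved over 20 mm or lifted) (distance of any of flange_round_hub, flange_square_hub from where it was at the start of the episode above 0.02 m).
It also fails if it takes over 115 s, if anything falls off the work surface, if the arm or the gripper's body presses on something with over 40 N, if the wrist force passes 120 N, or if a joint passes its speed limit or range.

## Working session

There is one attempt and no reset: what is moved stays moved. The work goes in short steps, Python scripts to look and compute and a tool call to move; the robot and the scene stay as the last step left them, time stands still between calls to the robot, and variables do not carry over. Pictures are saved under pics/ and viewed, at most 14 in all, crops included, and the job is handed in when it is done.

Besides the shell and the picture viewer there is one more tool, called after "Request:" by a JSON object that holds its "method" and its "body". jog_arm: Moves the arm, as the interface text tells. Its arguments: {"type":"object","properties":{"rows":{"type":"string"},"force":{"type":"number"}},"required":["rows"]}

```bash
mkdir -p pics
python3 - <<'E'
from bench import ctrl, imaging
import cv2,pickle
d={}
for n in("top","side"):
    r=imaging.get_image(n); d[n]=r; cv2.imwrite(f"pics/{n}0.png",r["img"])
    print(n,r["vertical_fov"],r["cx"],r["cy"],r["origin"],r["orientation"], [k for k in r])
pickle.dump(d,open("d0.pkl","wb"))
print(ctrl.get_state())
E
```

```text
top 54.44740447648521 260.6102090865738 188.3454438105075 [ 0.42139335 -0.03776903  1.2309413 ] [-2.18662271  2.1897221  -0.07592148] ['img', 'vertical_fov', 'cx', 'cy', 'origin', 'orientation']
side 51.727522758908606 254.48170623728163 194.5887818798496 [-0.15997683 -0.65889281  0.90856518] [-2.14061965  0.92212109 -0.41378633] ['img', 'vertical_fov', 'cx', 'cy', 'origin', 'orientation']
{'time': 0.1, 'joint_positions': array([-1.1728906 ,  0.32177406, -0.07009227,  1.45155585,  0.02261448,
        1.37078368, -0.05686467]), 'qd': array([ 0.00041776, -0.00293265,  0.00038439, -0.00194637,  0.00088751,
       -0.00186586,  0.00084677]), 'joint_torque': array([-2.54149536e-04, -4.92574632e+01, -4.05697161e-01, -3.13400853e+01,
       -6.41502393e-02,  3.94561957e-02,  6.41599627e-05]), 'position': array([0.24325473, 0.6022354 , 0.22155315]), 'tool_rot': array([-5.99030351e-01, -3.08371968e+00,  2.69976004e-03]), 'ft_force': array([-0.1116137 ,  0.90681865, -0.54145048]), 'torque': array([0.03468879, 0.02014391, 0.04050953]), 'grip_force': 0.0, 'grip_width': 1.0024420311049953}
```

View pics/top0.png

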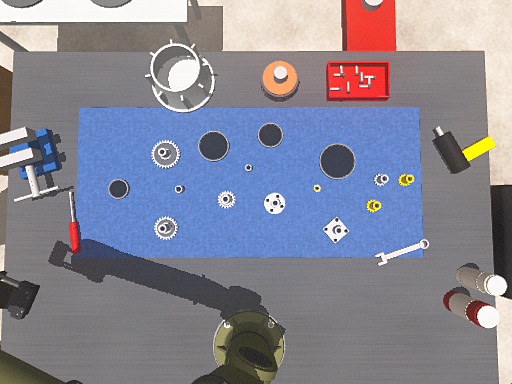

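View pics/side0.png

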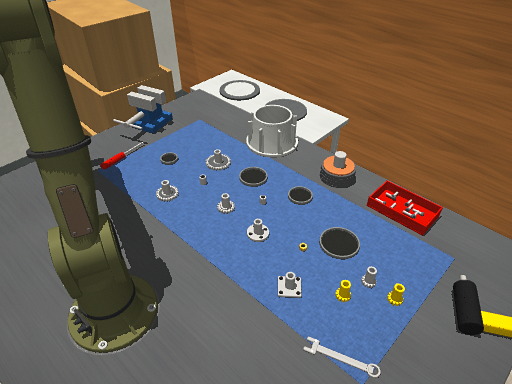

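The top view shows six candidates with steel hubs. Four are toothed gears at (165,153), (166,228), (227,199) and (381,180). The other two are toothless flanges, round at (275,203) and square at (336,230). The yellow decoys are at (406,180), (374,206) and (317,188), with loose steel bits at (179,188) and (248,167). The nests are at (118,188), (270,134), (213,145) and (337,161). Next I'll measure sizes and take one close crop.

```bash
cat > h.py <<'E'
import numpy as np,cv2
from scipy.spatial.transform import Rotation as R
def ray(r,u,v,z):
    f=r["img"].shape[0]/2/np.tan(np.radians(r["vertical_fov"])/2)
    d=R.from_rotvec(r["orientation"]).apply([(u-r["cx"])/f,(v-r["cy"])/f,1])
    o=np.array(r["origin"]); return o+d*(z-o[2])/d[2]
def proj(r,p):
    f=r["img"].shape[0]/2/np.tan(np.radians(r["vertical_fov"])/2)
    c=R.from_rotvec(r["orientation"]).inv().apply(np.array(p)-r["origin"])
    return r["cx"]+f*c[0]/c[2], r["cy"]+f*c[1]/c[2]
E
python3 - <<'E'
from h import *; import pickle
d=pickle.load(open("d0.pkl","rb")); r=d["top"]; im=r["img"]
hsv=cv2.cvtColor(im,cv2.COLOR_BGR2HSV)
m=(~((hsv[...,0]>95)&(hsv[...,0]<125)&(hsv[...,1]>90))).astype(np.uint8)*255
m[:112]=0;m[250:]=0;m[:,:84]=0;m[:,416:]=0
for c in cv2.findContours(m,cv2.RETR_EXTERNAL,cv2.CHAIN_APPROX_NONE)[0]:
    if len(c)<10: continue
    (u,v),rad=cv2.minEnclosingCircle(c); p=ray(r,u,v,.008)
    print((round(u,1),round(v,1)),"r mm",round(rad*np.linalg.norm(ray(r,u+1,v,.008)-p)*1000,1),p[:2].round(4),"range",np.hypot(*p[:2]).round(3))
cv2.imwrite("pics/crop.png",cv2.resize(im[110:255,80:420],None,fx=2.3,fy=2.3,interpolation=cv2.INTER_CUBIC))
E
```

```text
(407.0, 246.5) r mm 27.3 [ 0.3136 -0.5162] range 0.604
(335.5, 229.5) r mm 44.2 [ 0.3688 -0.2845] range 0.466
(165.9, 227.6) r mm 39.9 [0.3759 0.2686] range 0.462
(373.4, 205.0) r mm 25.1 [ 0.4486 -0.4098] range 0.608
(274.2, 202.8) r mm 35.6 [ 0.4562 -0.0848] range 0.464
(226.2, 199.2) r mm 30.3 [0.4684 0.0725] range 0.474
(178.8, 188.9) r mm 14.2 [0.5023 0.2282] range 0.552
(316.9, 188.0) r mm 13.6 [ 0.5048 -0.2252] range 0.553
(118.0, 188.1) r mm 35.3 [0.5054 0.4276] range 0.662
(380.6, 179.1) r mm 25.3 [ 0.5339 -0.4354] range 0.689
(405.5, 179.0) r mm 28.2 [ 0.534  -0.5174] range 0.744
(248.0, 167.5) r mm 12.0 [0.5727 0.0011] range 0.573
(337.0, 160.9) r mm 61.2 [ 0.5943 -0.2927] range 0.662
(165.5, 153.9) r mm 48.3 [0.6182 0.2737] range 0.676
(213.2, 145.6) r mm 52.4 [0.6459 0.1163] range 0.656
(270.0, 134.6) r mm 42.6 [ 0.6823 -0.0718] range 0.686
(183.0, 112.0) r mm 16.6 [0.7589 0.2176] range 0.789
```

View pics/crop.png

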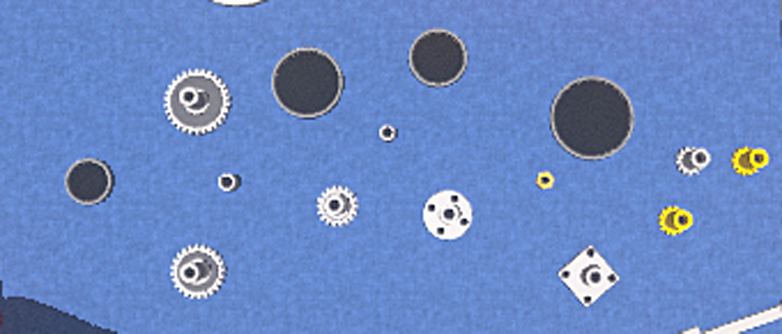

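The crop confirms the sizes: gear rim radii of about 20 (steel, rightmost), 30, 39 and 48 mm, and nest radii of 35, 43, 52 and 61 mm. Each gear therefore has a unique match. Next I'll refine the hub axes from the hub tops in both views.

Run:
```python
from h import *; import pickle
d=pickle.load(open("d0.pkl","rb")); r=d["top"]
for n,x,y in(("big",190,97),("large",189,272),("med",335,204),("small",701,158)):
    print(n,ray(r,80+(x+.5)/2.3-.5,110+(y+.5)/2.3-.5,.054)[:2].round(4))
s=d["side"]
for n,u,v in(("big",218,152),("large",166,181),("med",225,197),("small",372,268)):
    print("side",n,ray(s,u,v,.054)[:2].round(3))
```

```text
big [0.6173 0.2721]
large [0.3765 0.2696]
med [0.469  0.0709]
small [ 0.5317 -0.4329]
side big [0.621 0.268]
side large [0.386 0.272]
side med [0.467 0.067]
side small [ 0.542 -0.429]
```

Request:
{"method": "jog_arm", "body": {"rows": "0 0 0 0 0 -0.18 -1; 0 0 0 0 0 -0.18 -1; 0 0 0 0 0 -0.024 -1; 0 0 0 0 0 0 -1", "force": 30}}

```text
time: 0.6
position: [0.2434, 0.6026, 0.2223]
tool_rot: [-0.004, -3.141, 0.001]
ft_force: [-0.0, -0.5, -0.3]
grip_width: 1.0
grip_force: 0.0
```

Request:
{"method": "jog_arm", "body": {"rows": "-1.9 -4.75 0 0 0 0 -1; -1.9 -4.75 0 0 0 0 -1; -1.9 -4.75 0 0 0 0 -1; -1.9 -4.75 0 0 0 0 -1; -1.9 -4.75 0 0 0 0 -1"}}

```text
time: 1.23
position: [0.339, 0.3636, 0.2227]
tool_rot: [0.003, 3.141, 0.001]
ft_force: [1.5, 1.6, 0.2]
grip_width: 1.001
grip_force: 0.0
```

Request:
{"method": "jog_arm", "body": {"rows": "-1.9 -4.75 0 0 0 0 -1; -1.9 -4.75 0 0 0 0 -1; 0 0 0 0 0 0 -1; 0 0 0 0 0 0 -1"}}

```text
time: 1.72
position: [0.3762, 0.2709, 0.2228]
tool_rot: [0.001, 3.142, 0.002]
ft_force: [-0.5, 1.3, 0.5]
grip_width: 0.999
grip_force: 0.0
```

Run:
```python
from h import *; from bench import imaging,ctrl; import pickle
r=imaging.get_image("wrist");pickle.dump(r,open("w1.pkl","wb"))
im=r["img"].copy();u,v=proj(r,[.376,.269,.054]);print(u,v,r["origin"],ctrl.get_state()["position"])
cv2.drawMarker(im,(int(u),int(v)),(0,0,255));cv2.imwrite("pics/w1.png",im)
```

```text
252.866385690205 175.4376066490628 [0.30965924 0.2696547  0.38507171] [0.37590111 0.2714054  0.22267379]
```

View pics/w1.png

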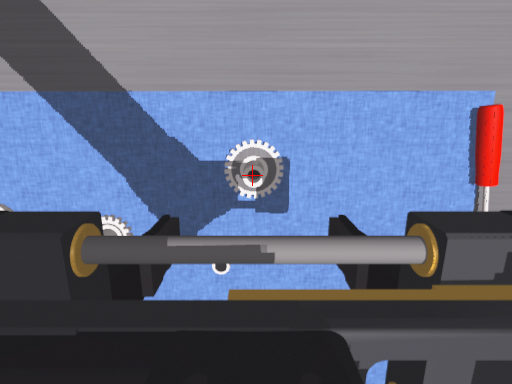

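The wrist view shows the large gear's bore at about (254,177), with the projected estimate at (253,175), so the top-view positions are good. Going down.

Request:
{"method": "jog_arm", "body": {"rows": "0 -0.2 5 0 0 0 -1; 0 0 5 0 0 0 -1; 0 0 5 0 0 0 -1; 0 0 3.5 0 0 0 -1; 0 0 2 0 0 0 -1"}}

```text
time: 2.4
position: [0.3746, 0.269, 0.0153]
tool_rot: [0.004, -3.139, 0.003]
ft_force: [0.6, -0.4, -0.2]
grip_width: 1.001
grip_force: 0.0
```

Request:
{"method": "jog_arm", "body": {"rows": "0 0 0 0 0 0 -1; 0 0 0 0 0 0 1; 0 0 0 0 0 0 1; 0 0 0 0 0 0 1; 0 0 0 0 0 0 1", "force": 30}}

```text
time: 3.02
position: [0.3768, 0.2685, 0.018]
tool_rot: [-0.0, 3.141, 0.001]
ft_force: [0.2, -0.1, 0.2]
grip_width: 0.625
grip_force: 0.0
```

Request:
{"method": "jog_arm", "body": {"rows": "0 0 0 0 0 0 1; 0 0 0 0 0 0 1; 0 0 0 0 0 0 1"}}

```text
time: 3.4
position: [0.3766, 0.2687, 0.0176]
tool_rot: [-0.0, 3.141, 0.001]
ft_force: [-0.2, 2.3, 0.5]
grip_width: 0.293
grip_force: 30.2
```

Request:
{"method": "jog_arm", "body": {"rows": "0 0 -1 0 0 0 1; 0 0 -4 0 0 0 1; 0 0 -5 0 0 0 1; -4 -2.25 0 0 0 0 1; -4 -2.25 0 0 0 0 1"}}

```text
time: 4.03
position: [0.4574, 0.2232, 0.1189]
tool_rot: [-0.003, 3.14, 0.002]
ft_force: [1.3, 0.2, -3.0]
grip_width: 0.286
grip_force: 30.0
```

Request:
{"method": "jog_arm", "body": {"rows": "-4 -2.25 0 0 0 0 1; -4 -2.25 0 0 0 0 1; -4 -2.25 0 0 0 0 1; -4 -2.25 0 0 0 0 1; -2.9 -1.7 0 0 0 0 1"}}

```text
time: 4.65
position: [0.6466, 0.1145, 0.1174]
tool_rot: [-0.002, -3.141, 0.002]
ft_force: [0.7, 0.5, -2.2]
grip_width: 0.287
grip_force: 30.0
```

Request:
{"method": "jog_arm", "body": {"rows": "0 0 0 0 0 0 1; 0 0 0 0 0 0 1"}}

```text
time: 4.9
position: [0.6444, 0.1169, 0.1171]
tool_rot: [0.001, -3.14, -0.001]
ft_force: [-0.5, -0.0, -4.1]
grip_width: 0.291
grip_force: 30.0
```

Run:
```python
from h import *; from bench import imaging,ctrl
r=imaging.get_image("wrist")
im=r["img"].copy();u,v=proj(r,[.6459,.1163,.012]);print(u,v,ctrl.get_state()["position"])
cv2.drawMarker(im,(int(u),int(v)),(0,0,255));cv2.imwrite("pics/w2.png",im)
```

```text
254.21859714254754 190.84308180960033 [0.64429728 0.11750403 0.11725425]
```

View pics/w2.png

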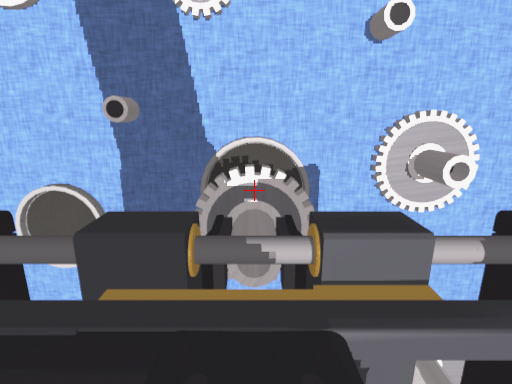

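The wrist view shows the gear held level, with the large nest just beyond and under it at about (254,190), as predicted. Lowering.

Request:
{"method": "jog_arm", "body": {"rows": "-0.15 0 3.5 0 0 0 1; 0 0 2.5 0 0 0 1; 0 0 2 0 0 0 1; 0 0 1 0 0 0 1; 0 0 0.3 0 0 0 1"}}

```text
time: 5.58
position: [0.6468, 0.1167, 0.0244]
tool_rot: [0.001, -3.141, -0.0]
ft_force: [-0.0, -0.1, -2.8]
grip_width: 0.292
grip_force: 30.0
```

Request:
{"method": "jog_arm", "body": {"rows": "0 0 0 0 0 0 1; 0 0 0 0 0 0 1"}}

```text
time: 5.82
position: [0.6478, 0.1164, 0.0256]
tool_rot: [-0.0, 3.14, 0.001]
ft_force: [0.5, 0.5, -1.7]
grip_width: 0.29
grip_force: 30.0
```

Request:
{"method": "jog_arm", "body": {"rows": "0 0 0.15 0 0 0 1; 0 0 0.15 0 0 0 1; 0 0 0.1 0 0 0 1; 0 0 0 0 0 0 1"}}

```text
time: 6.32
position: [0.6472, 0.1164, 0.0217]
tool_rot: [-0.0, 3.141, 0.001]
ft_force: [-3.1, -0.3, 6.3]
grip_width: 0.287
grip_force: 30.0
```

Request:
{"method": "jog_arm", "body": {"rows": "0 0 0 0 0 0 0.2; 0 0 0 0 0 0 -0.3; 0 0 0 0 0 0 -0.3; 0 0 0 0 0 0 -0.3; 0 0 -1 0 0 0 -0.3"}}

```text
time: 6.95
position: [0.6463, 0.1162, 0.03]
tool_rot: [0.0, -3.14, 0.001]
ft_force: [-0.1, -0.5, 0.1]
grip_width: 0.64
grip_force: 0.0
```

Request:
{"method": "jog_arm", "body": {"rows": "0 0 -4 0 0 0 -1; 0 0 -5 0 0 0 -1; 0 0 0 0 0 0 -1"}}

```text
time: 7.32
position: [0.6507, 0.1167, 0.1268]
tool_rot: [0.0, 3.132, 0.004]
ft_force: [-0.4, -0.3, -0.5]
grip_width: 0.91
grip_force: 0.0
```

Run:
```python
from h import *; from bench import imaging,ctrl
r=imaging.get_image("wrist")
im=r["img"].copy()
for p in([.617,.272,.054],[.6459,.1163,.058]):
  u,v=proj(r,p);print(u,v,ctrl.get_state()["position"])
  cv2.drawMarker(im,(int(u),int(v)),(0,0,255))
cv2.imwrite("pics/w3.png",im)
```

```text
449.64230272150746 156.78028631567403 [0.64884081 0.11649915 0.12380748]
254.39744042761754 193.36589235822657 [0.64884081 0.11649915 0.12380748]
```

View pics/w3.png

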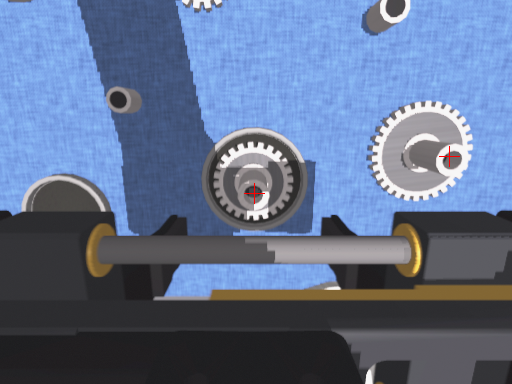

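The large gear is seated and centred in its nest, with its bore on the marker at (254,193). The biggest gear's bore is at about (453,159), against a prediction of (450,157). Fetching it.

Request:
{"method": "jog_arm", "body": {"rows": "0.8 4 0 0 0 0 -1; 0.8 4 0 0 0 0 -1; 0.8 4 0 0 0 0 -1; 0.8 3.7 0 0 0 0 -1; 0 0 0 0 0 0 -1"}}

```text
time: 8.0
position: [0.6121, 0.2784, 0.1188]
tool_rot: [0.012, -3.138, -0.002]
ft_force: [-0.2, -0.2, 0.4]
grip_width: 1.003
grip_force: 0.0
```

Request:
{"method": "jog_arm", "body": {"rows": "0 0 0 0 0 0 -1; 0 0 0 0 0 0 -1"}}

```text
time: 8.25
position: [0.6154, 0.2711, 0.1202]
tool_rot: [-0.004, -3.141, 0.002]
ft_force: [-1.1, -0.3, 0.5]
grip_width: 0.998
grip_force: 0.0
```

Request:
{"method": "jog_arm", "body": {"rows": "-0.2 0.1 4 0 0 0 -1; 0 0 3.3 0 0 0 -1; 0 0 2 0 0 0 -1; 0 0 0.9 0 0 0 -1; 0 0 0 0 0 0 -1"}}

```text
time: 8.88
position: [0.6173, 0.274, 0.0187]
tool_rot: [0.001, 3.141, -0.0]
ft_force: [0.3, 0.0, 0.2]
grip_width: 1.001
grip_force: 0.0
```

Request:
{"method": "jog_arm", "body": {"rows": "0 0 0 0 0 0 -1; 0 0 0 0 0 0 1; 0 0 0 0 0 0 1; 0 0 0 0 0 0 1; 0 0 0 0 0 0 1", "force": 35}}

```text
time: 9.5
position: [0.617, 0.2743, 0.0186]
tool_rot: [-0.0, 3.142, 0.0]
ft_force: [-1.7, 0.0, -0.1]
grip_width: 0.632
grip_force: 0.0
```

Request:
{"method": "jog_arm", "body": {"rows": "0 0 0 0 0 0 1; 0 0 0 0 0 0 1; 0 0 0 0 0 0 1"}}

```text
time: 9.88
position: [0.617, 0.2747, 0.0186]
tool_rot: [-0.0, 3.141, 0.001]
ft_force: [0.5, -1.3, 0.5]
grip_width: 0.291
grip_force: 35.5
```

Request:
{"method": "jog_arm", "body": {"rows": "0 0 -1 0 0 0 1; 0 0 -4 0 0 0 1; 0 0 -5.5 0 0 0 1; 0.2 -4.5 0 0 0 0 1; 0.2 -4.5 0 0 0 0 1"}}

```text
time: 10.5
position: [0.6128, 0.1836, 0.1244]
tool_rot: [-0.003, 3.141, -0.0]
ft_force: [0.5, -0.8, -4.5]
grip_width: 0.291
grip_force: 35.0
```

Request:
{"method": "jog_arm", "body": {"rows": "0.2 -4.5 0 0 0 0 1; 0.2 -4.5 0 0 0 0 1; 0.2 -4.5 0 0 0 0 1; 0.2 -4.5 0 0 0 0 1; 0.2 -4.5 0 0 0 0 1"}}

```text
time: 11.12
position: [0.6023, -0.0422, 0.1235]
tool_rot: [0.0, -3.141, -0.0]
ft_force: [1.1, -0.7, -5.1]
grip_width: 0.287
grip_force: 35.0
```

Request:
{"method": "jog_arm", "body": {"rows": "0.2 -4.5 0 0 0 0 1; 0.2 -4.5 0 0 0 0 1; 0.2 -4.5 0 0 0 0 1; 0.2 -4.5 0 0 0 0 1; 0.1 -4.5 0 0 0 0 1"}}

```text
time: 11.75
position: [0.5934, -0.2669, 0.1235]
tool_rot: [0.0, -3.141, -0.001]
ft_force: [1.4, 0.4, -4.4]
grip_width: 0.292
grip_force: 35.0
```

Request:
{"method": "jog_arm", "body": {"rows": "0 -2.7 0 0 0 0 1; 0 0 0 0 0 0 1; 0 0 0 0 0 0 1"}}

```text
time: 12.12
position: [0.594, -0.2915, 0.1232]
tool_rot: [0.001, -3.141, -0.003]
ft_force: [0.6, 0.5, -5.0]
grip_width: 0.29
grip_force: 35.0
```

Request:
{"method": "jog_arm", "body": {"rows": "0 -0.1 3.5 0 0 0 1; 0 0 2.7 0 0 0 1; 0 0 2 0 0 0 1; 0 0 1 0 0 0 1; 0 0 0.4 0 0 0 1"}}

```text
time: 12.75
position: [0.5944, -0.2933, 0.0274]
tool_rot: [-0.001, 3.141, 0.0]
ft_force: [-0.1, 0.7, -4.5]
grip_width: 0.284
grip_force: 35.0
```

Request:
{"method": "jog_arm", "body": {"rows": "0 0 0 0 0 0 1; 0 0 0 0 0 0 1"}}

```text
time: 13.0
position: [0.5948, -0.2941, 0.0286]
tool_rot: [-0.0, 3.14, -0.001]
ft_force: [-0.8, 0.3, -3.4]
grip_width: 0.293
grip_force: 35.0
```

Request:
{"method": "jog_arm", "body": {"rows": "0 0 0.3 0 0 0 1; 0 0 0.15 0 0 0 1; 0 0 0.15 0 0 0 1; 0 0 0.05 0 0 0 1; 0 0 0 0 0 0 1"}}

```text
time: 13.62
position: [0.5941, -0.2936, 0.0225]
tool_rot: [-0.0, 3.141, 0.001]
ft_force: [-3.4, 1.7, 4.7]
grip_width: 0.294
grip_force: 35.0
```

Request:
{"method": "jog_arm", "body": {"rows": "0 0 0 0 0 0 0.2; 0 0 0 0 0 0 -0.3; 0 0 0 0 0 0 -0.3; 0 0 0 0 0 0 -0.3; 0 0 -1 0 0 0 -0.3"}}

```text
time: 14.25
position: [0.5935, -0.2934, 0.0305]
tool_rot: [0.0, -3.14, -0.001]
ft_force: [-0.4, -0.2, 0.5]
grip_width: 0.641
grip_force: 0.0
```

Request:
{"method": "jog_arm", "body": {"rows": "0 0 -4 0 0 0 -1; 0 0 -5 0 0 0 -1; 0 0 0 0 0 0 -1"}}

```text
time: 14.62
position: [0.5971, -0.2957, 0.1271]
tool_rot: [-0.0, 3.132, -0.006]
ft_force: [-0.4, 0.5, 0.2]
grip_width: 0.903
grip_force: 0.0
```

Run:
```python
from h import *; from bench import imaging,ctrl
r=imaging.get_image("wrist")
im=r["img"].copy()
u,v=proj(r,[.5943,-.2927,.058]);print(u,v,ctrl.get_state()["position"])
cv2.drawMarker(im,(int(u),int(v)),(0,0,255))
cv2.imwrite("pics/w4.png",im)
```

```text
259.1497602783781 195.6865367294039 [ 0.59566479 -0.2946389   0.12420465]
```

View pics/w4.png

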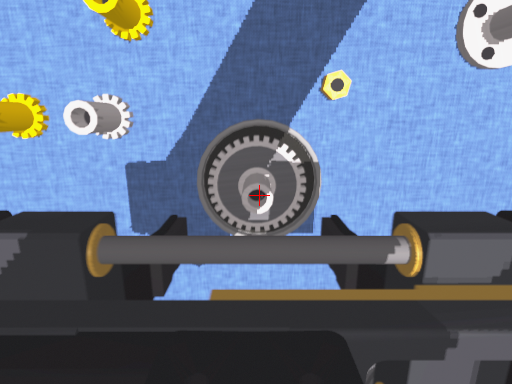

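The biggest gear is seated, its bore on the marker at (259,195). Now the medium gear.

Request:
{"method": "jog_arm", "body": {"rows": "1.4 4.05 0 0 0 0 -1; 1.4 4.05 0 0 0 0 -1; 1.4 4.05 0 0 0 0 -1; 1.4 4.05 0 0 0 0 -1; 1.4 4.05 0 0 0 0 -1"}}

```text
time: 15.3
position: [0.5226, -0.0896, 0.1199]
tool_rot: [0.001, -3.14, -0.0]
ft_force: [1.2, -0.3, 0.3]
grip_width: 0.999
grip_force: 0.0
```

Request:
{"method": "jog_arm", "body": {"rows": "1.4 4.05 0 0 0 0 -1; 1.4 4.05 0 0 0 0 -1; 1.4 4.05 0 0 0 0 -1; 1.4 4.05 0 0 0 0 -1; 0 0 0 0 0 0 -1"}}

```text
time: 15.92
position: [0.466, 0.0742, 0.12]
tool_rot: [0.011, -3.139, -0.001]
ft_force: [0.3, -0.9, 0.2]
grip_width: 0.999
grip_force: 0.0
```

Request:
{"method": "jog_arm", "body": {"rows": "0 0 0 0 0 0 -1; 0 0 0 0 0 0 -1"}}

```text
time: 16.18
position: [0.4682, 0.0694, 0.1207]
tool_rot: [-0.003, -3.141, 0.001]
ft_force: [0.0, -0.2, -0.4]
grip_width: 1.0
grip_force: 0.0
```

Request:
{"method": "jog_arm", "body": {"rows": "0 0.1 4 0 0 0 -1; 0 0 3.3 0 0 0 -1; 0 0 2 0 0 0 -1; 0 0 1 0 0 0 -1; 0 0 0 0 0 0 -1"}}

```text
time: 16.8
position: [0.4679, 0.0711, 0.0177]
tool_rot: [-0.001, -3.141, 0.001]
ft_force: [-0.0, -0.7, 0.1]
grip_width: 1.0
grip_force: 0.0
```

Request:
{"method": "jog_arm", "body": {"rows": "0 0 0 0 0 0 -1; 0 0 0 0 0 0 1; 0 0 0 0 0 0 1; 0 0 0 0 0 0 1; 0 0 0 0 0 0 1", "force": 30}}

```text
time: 17.42
position: [0.4681, 0.0718, 0.0182]
tool_rot: [-0.0, 3.141, 0.0]
ft_force: [0.2, 1.0, -1.0]
grip_width: 0.634
grip_force: 0.0
```

Request:
{"method": "jog_arm", "body": {"rows": "0 0 0 0 0 0 1; 0 0 0 0 0 0 1; 0 0 0 0 0 0 1"}}

```text
time: 17.8
position: [0.4681, 0.072, 0.0181]
tool_rot: [-0.0, 3.141, 0.001]
ft_force: [-0.1, -0.1, -0.9]
grip_width: 0.294
grip_force: 30.2
```

Request:
{"method": "jog_arm", "body": {"rows": "0 0 -1 0 0 0 1; 0 0 -4 0 0 0 1; 0 0 -5.5 0 0 0 1; -3.55 -2.4 0 0 0 0 1; -3.55 -2.4 0 0 0 0 1"}}

```text
time: 18.42
position: [0.5403, 0.0237, 0.1249]
tool_rot: [-0.003, 3.139, 0.002]
ft_force: [0.2, -0.4, -2.5]
grip_width: 0.289
grip_force: 30.0
```

Request:
{"method": "jog_arm", "body": {"rows": "-3.55 -2.4 0 0 0 0 1; -3.55 -2.4 0 0 0 0 1; -3.55 -2.4 0 0 0 0 1; -3.55 -2.4 0 0 0 0 1; 0 0 0 0 0 0 1"}}

```text
time: 19.05
position: [0.6821, -0.0757, 0.1224]
tool_rot: [-0.005, -3.141, 0.005]
ft_force: [-2.0, -0.6, -1.7]
grip_width: 0.286
grip_force: 30.0
```

Request:
{"method": "jog_arm", "body": {"rows": "0 0 0 0 0 0 1; 0 0 0 0 0 0 1"}}

```text
time: 19.3
position: [0.6803, -0.0708, 0.1232]
tool_rot: [0.002, -3.141, -0.002]
ft_force: [1.3, 0.9, -2.3]
grip_width: 0.29
grip_force: 30.0
```

Request:
{"method": "jog_arm", "body": {"rows": "-0.1 -0.1 3.5 0 0 0 1; 0 0 2.7 0 0 0 1; 0 0 2 0 0 0 1; 0 0 1 0 0 0 1; 0 0 0.4 0 0 0 1"}}

```text
time: 19.92
position: [0.6822, -0.073, 0.0271]
tool_rot: [-0.001, 3.141, 0.0]
ft_force: [-0.4, -0.1, -2.6]
grip_width: 0.289
grip_force: 30.0
```

Request:
{"method": "jog_arm", "body": {"rows": "0 0 0 0 0 0 1; 0 0 0 0 0 0 1"}}

```text
time: 20.18
position: [0.6828, -0.0733, 0.0281]
tool_rot: [-0.0, 3.14, 0.0]
ft_force: [0.0, -0.2, -2.1]
grip_width: 0.289
grip_force: 30.0
```

Ground contact is at a TCP height of about 0.0221.

Request:
{"method": "jog_arm", "body": {"rows": "0 0.05 0.3 0 0 0 1; 0 0 0.15 0 0 0 1; 0 0 0.1 0 0 0 1; 0 0 0.07 0 0 0 1; 0 0 0 0 0 0 1"}}

```text
time: 20.8
position: [0.682, -0.0726, 0.0221]
tool_rot: [0.001, -3.142, -0.001]
ft_force: [-4.2, -0.0, 5.3]
grip_width: 0.286
grip_force: 30.0
```

Request:
{"method": "jog_arm", "body": {"rows": "0 0 0 0 0 0 0.2; 0 0 0 0 0 0 -0.3; 0 0 0 0 0 0 -0.3; 0 0 0 0 0 0 -0.3; 0 0 -1 0 0 0 -0.3"}}

```text
time: 21.42
position: [0.6813, -0.0726, 0.0302]
tool_rot: [0.0, -3.14, -0.0]
ft_force: [-0.1, 0.0, -0.0]
grip_width: 0.642
grip_force: 0.0
```

Request:
{"method": "jog_arm", "body": {"rows": "0 0 -4 0 0 0 -1; 0 0 -5 0 0 0 -1; 0 0 0 0 0 0 -1"}}

```text
time: 21.8
position: [0.6857, -0.0735, 0.1273]
tool_rot: [-0.0, 3.131, -0.001]
ft_force: [0.1, 0.2, -0.0]
grip_width: 0.907
grip_force: 0.0
```

Run:
```python
from h import *; from bench import imaging,ctrl
r=imaging.get_image("wrist")
im=r["img"].copy()
u,v=proj(r,[.6823,-.0718,.058]);s=ctrl.get_state();print(u,v,s["position"],s["joint_positions"].round(2))
cv2.drawMarker(im,(int(u),int(v)),(0,0,255))
cv2.imwrite("pics/w5.png",im)
```

```text
257.24069468704096 194.85368332824095 [ 0.68395525 -0.07309081  0.12439422] [-0.23  0.47  0.4   1.49 -0.19  1.22  1.77]
```

View pics/w5.png

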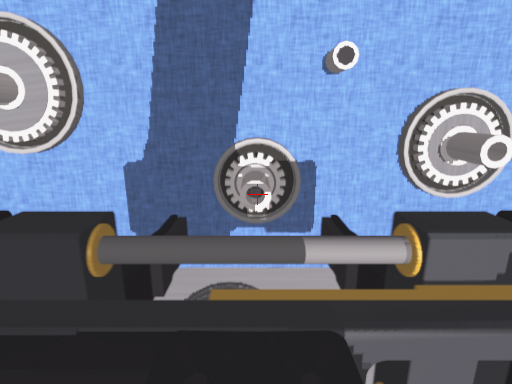

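The medium gear is seated, its bore on the marker at (257,195). For the small gear I move part way, then turn a quarter so the fingers avoid its yellow neighbour.

Request:
{"method": "jog_arm", "body": {"rows": "1.7 -4 -0.5 0 0 0 -1; 1.7 -4 -0.5 0 0 0 -1; 1.7 -4 -0.5 0 0 0 -1; 1.7 -4 -0.5 0 0 0 -1; 0 0 0 0 0 0.175 -1"}}

```text
time: 22.48
position: [0.6109, -0.2387, 0.1407]
tool_rot: [-0.293, -3.126, 0.004]
ft_force: [1.3, 0.9, -1.2]
grip_width: 0.999
grip_force: 0.0
```

Request:
{"method": "jog_arm", "body": {"rows": "0 0 0 0 0 0.175 -1; 0 0 0 0 0 0.175 -1; 0 0 0 0 0 0.175 -1; 0 0 0 0 0 0.175 -1; 0 0 0 0 0 0.175 -1"}}

```text
time: 23.1
position: [0.6134, -0.2323, 0.1397]
tool_rot: [-1.581, -2.712, 0.001]
ft_force: [0.5, 0.1, -0.4]
grip_width: 0.998
grip_force: 0.0
```

Request:
{"method": "jog_arm", "body": {"rows": "0 0 0 0 0 0.175 -1; 0 0 0 0 0 0.175 -1; 0 0 0 0 0 0.171 -1; 0 0 0 0 0 0 -1; 0 0 0 0 0 0 -1"}}

```text
time: 23.72
position: [0.6138, -0.2325, 0.1403]
tool_rot: [-2.218, -2.224, 0.001]
ft_force: [0.4, -0.1, 0.8]
grip_width: 0.998
grip_force: 0.0
```

Request:
{"method": "jog_arm", "body": {"rows": "-4 -1.64 0 0 0 0 -1; -4 -1.64 0 0 0 0 -1; -4 -1.64 0 0 0 0 -1; -4 -1.64 0 0 0 0 -1; -4 -1.64 0 0 0 0 -1"}}

```text
time: 24.35
position: [0.5315, -0.4338, 0.1407]
tool_rot: [-2.219, -2.224, -0.001]
ft_force: [0.0, -0.2, -0.5]
grip_width: 0.997
grip_force: 0.0
```

Request:
{"method": "jog_arm", "body": {"rows": "0 0 0 0 0 0 -1; 0 0 0 0 0 0 -1; 0 0 0 0 0 0 -1"}}

```text
time: 24.72
position: [0.5334, -0.4309, 0.1406]
tool_rot: [-2.217, -2.225, -0.002]
ft_force: [0.1, 0.1, 0.1]
grip_width: 1.001
grip_force: 0.0
```

Run:
```python
from h import *; from bench import imaging,ctrl
r=imaging.get_image("wrist")
im=r["img"].copy()
u,v=proj(r,[.532,-.433,.054]);s=ctrl.get_state();print(u,v,s["position"],s["joint_positions"].round(2))
cv2.drawMarker(im,(int(u),int(v)),(0,0,255))
cv2.imwrite("pics/w6.png",im)
```

```text
252.12843899188297 195.42972821633037 [ 0.53338891 -0.43095472  0.14063463] [ 0.09  0.54  0.77  1.48 -0.38  1.28  0.91]
```

View pics/w6.png

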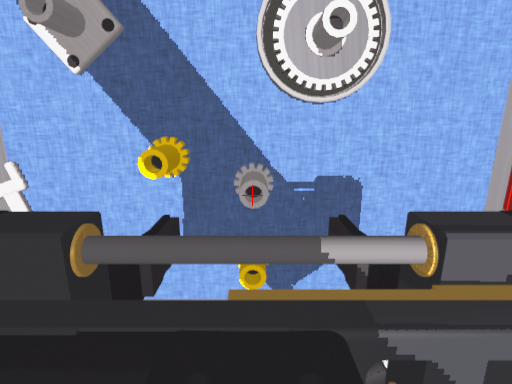

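The small steel gear's bore is right on the marker at (252,195). The yellow ones are at (155,160) and (252,275), so I narrow the fingers slightly before going down.

Request:
{"method": "jog_arm", "body": {"rows": "-0.2 -0.1 1.5 0 0 0 -0.3; 0 0 4 0 0 0 -0.3; 0 0 3.7 0 0 0 -0.3; 0 0 2 0 0 0 -0.3; 0 0 1 0 0 0 -0.3"}}

```text
time: 25.4
position: [0.5308, -0.4341, 0.0174]
tool_rot: [-2.22, -2.221, 0.001]
ft_force: [0.1, -0.1, 0.1]
grip_width: 0.659
grip_force: 0.0
```

Request:
{"method": "jog_arm", "body": {"rows": "0 0 0 0 0 0 -0.3; 0 0 0 0 0 0 -0.3; 0 0 0 0 0 0 -0.3"}}

```text
time: 25.78
position: [0.5318, -0.4353, 0.0201]
tool_rot: [2.22, 2.22, 0.001]
ft_force: [0.3, 0.3, 0.2]
grip_width: 0.649
grip_force: 0.0
```

Request:
{"method": "jog_arm", "body": {"rows": "0.2 0 0.2 0 0 0 -0.3; 0 0 0 0 0 0 -0.3; 0 0 0 0 0 0 1; 0 0 0 0 0 0 1; 0 0 0 0 0 0 1", "force": 25}}

```text
time: 26.4
position: [0.5311, -0.4327, 0.0168]
tool_rot: [2.221, 2.221, 0.0]
ft_force: [0.3, 0.0, 0.4]
grip_width: 0.398
grip_force: 0.0
```

Request:
{"method": "jog_arm", "body": {"rows": "0 0 0 0 0 0 1; 0 0 0 0 0 0 1; 0 0 0 0 0 0 1"}}

```text
time: 26.78
position: [0.5314, -0.4327, 0.0169]
tool_rot: [2.221, 2.221, 0.0]
ft_force: [1.5, 0.8, -0.2]
grip_width: 0.29
grip_force: 25.0
```

Request:
{"method": "jog_arm", "body": {"rows": "0 0 -1 0 0 0 1; 0 0 -4 0 0 0 1; 0 0 -5.5 0 0 0 1; 4.3 -0.1 0 0 0 0 1; 4.3 -0.1 0 0 0 0 1"}}

```text
time: 27.4
position: [0.5287, -0.3466, 0.1231]
tool_rot: [2.223, 2.218, 0.001]
ft_force: [1.2, -0.4, -2.6]
grip_width: 0.292
grip_force: 25.0
```

Request:
{"method": "jog_arm", "body": {"rows": "4.3 -0.1 0 0 0 0 1; 4.3 -0.1 0 0 0 0 1; 4.3 -0.1 0 0 0 0 1; 4.3 -0.1 0 0 0 0 1; 4.3 -0.1 0 0 0 0 1"}}

```text
time: 28.02
position: [0.5236, -0.1306, 0.1223]
tool_rot: [-2.222, -2.221, -0.001]
ft_force: [0.5, 0.8, -2.1]
grip_width: 0.289
grip_force: 25.0
```

Request:
{"method": "jog_arm", "body": {"rows": "4.3 -0.1 0 0 0 0 1; 4.3 -0.1 0 0 0 0 1; 4.3 -0.1 0 0 0 0 1; 4.3 -0.1 0 0 0 0 1; 4.3 -0.1 0 0 0 0 1"}}

```text
time: 28.65
position: [0.5188, 0.0841, 0.1224]
tool_rot: [2.222, 2.221, 0.001]
ft_force: [-0.4, -0.9, -0.8]
grip_width: 0.288
grip_force: 25.0
```

Request:
{"method": "jog_arm", "body": {"rows": "4.3 -0.2 0 0 0 0 1; 4.3 -0.2 0 0 0 0 1; 4.3 -0.2 0 0 0 0 1; 4.3 -0.2 0 0 0 0 1; 4.3 -0.2 0 0 0 0 1"}}

```text
time: 29.28
position: [0.509, 0.299, 0.1224]
tool_rot: [2.222, 2.22, 0.0]
ft_force: [0.6, -0.0, -0.5]
grip_width: 0.288
grip_force: 25.0
```

Request:
{"method": "jog_arm", "body": {"rows": "4.3 -0.1 0 0 0 0 1; 4.3 -0.1 0 0 0 0 1; 4.3 -0.1 0 0 0 0 1; 0 0 0 0 0 0 1; 0 0 0 0 0 0 1"}}

```text
time: 29.9
position: [0.5064, 0.4262, 0.1218]
tool_rot: [2.221, 2.22, -0.002]
ft_force: [0.2, -0.8, -1.2]
grip_width: 0.289
grip_force: 25.0
```

Run:
```python
from h import *; from bench import imaging,ctrl
r=imaging.get_image("wrist")
im=r["img"].copy()
u,v=proj(r,[.5054,.4276,.012]);s=ctrl.get_state();print(u,v,s["position"],s["joint_positions"].round(2))
cv2.drawMarker(im,(int(u),int(v)),(0,0,255))
cv2.imwrite("pics/w7.png",im)
```

```text
252.73341422500192 185.05611343710558 [0.50673677 0.42547544 0.12195574] [-1.07  0.43  0.42  1.56 -0.18  1.2  -0.61]
```

View pics/w7.png

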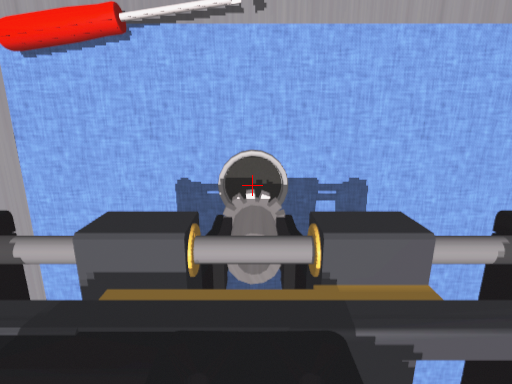

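The small nest is centred on the marker at (253,185), so I lower the gear.

Request:
{"method": "jog_arm", "body": {"rows": "0.2 -0.1 3.5 0 0 0 1; 0 0 2.7 0 0 0 1; 0 0 2 0 0 0 1; 0 0 1 0 0 0 1; 0 0 0.4 0 0 0 1"}}

```text
time: 30.58
position: [0.5055, 0.429, 0.0259]
tool_rot: [2.222, 2.221, 0.0]
ft_force: [-0.1, -0.0, -2.1]
grip_width: 0.292
grip_force: 25.0
```

Request:
{"method": "jog_arm", "body": {"rows": "0 0 0 0 0 0 1; 0 0 0 0 0 0 1; 0 0 0 0 0 0 1"}}

```text
time: 30.95
position: [0.5054, 0.4297, 0.0266]
tool_rot: [-2.221, -2.222, -0.002]
ft_force: [0.0, -0.3, -1.5]
grip_width: 0.29
grip_force: 25.0
```

Request:
{"method": "jog_arm", "body": {"rows": "-0.15 0 0.25 0 0 0 1; 0 0 0.15 0 0 0 1; 0 0 0.1 0 0 0 1; 0 0 0.08 0 0 0 1; 0 0 0 0 0 0 1"}}

```text
time: 31.58
position: [0.505, 0.4277, 0.0208]
tool_rot: [-2.221, -2.221, 0.0]
ft_force: [-3.3, -1.6, 4.9]
grip_width: 0.288
grip_force: 25.0
```

Request:
{"method": "jog_arm", "body": {"rows": "0 0 0 0 0 0 0.2; 0 0 0 0 0 0 -0.3; 0 0 0 0 0 0 -0.3; 0 0 0 0 0 0 -0.3; 0 0 -1 0 0 0 -0.3"}}

```text
time: 32.2
position: [0.5045, 0.4274, 0.0295]
tool_rot: [2.221, 2.222, -0.003]
ft_force: [-0.2, -0.1, 0.9]
grip_width: 0.64
grip_force: 0.0
```

Request:
{"method": "jog_arm", "body": {"rows": "0 0 -4 0 0 0 -1; 0 0 -5 0 0 0 -1; 0 0 -5 0 0 0 -1; 0 0 0 0 0 0 -1; 0 0 0 0 0 0 -1"}}

```text
time: 32.83
position: [0.5049, 0.4277, 0.1702]
tool_rot: [-2.221, -2.221, -0.0]
ft_force: [-0.5, -0.2, 0.4]
grip_width: 0.994
grip_force: 0.0
```

Run:
```python
from h import *; from bench import imaging
r=imaging.get_image("top"); t=r["img"].copy(); im=imaging.get_image("wrist")["img"]
for p in([.5054,.4276],[.6459,.1163],[.6823,-.0718],[.5943,-.2927]): print(proj(r,p+[.058]))
a=cv2.resize(t[110:255,80:420],(782,333),interpolation=cv2.INTER_CUBIC)
b=cv2.resize(im[60:260,100:420],(400,250))
cv2.imwrite("pics/end.png",np.vstack([a,np.hstack([b,np.zeros((250,382,3),np.uint8)])]))
```

```text
(np.float64(111.99790413763779), np.float64(186.97531244851677))
(np.float64(211.2376941938187), np.float64(142.70735308534353))
(np.float64(270.43563113732284), np.float64(131.32701432247904))
(np.float64(340.243664934236), np.float64(158.6825886950711))
```

View pics/end.png

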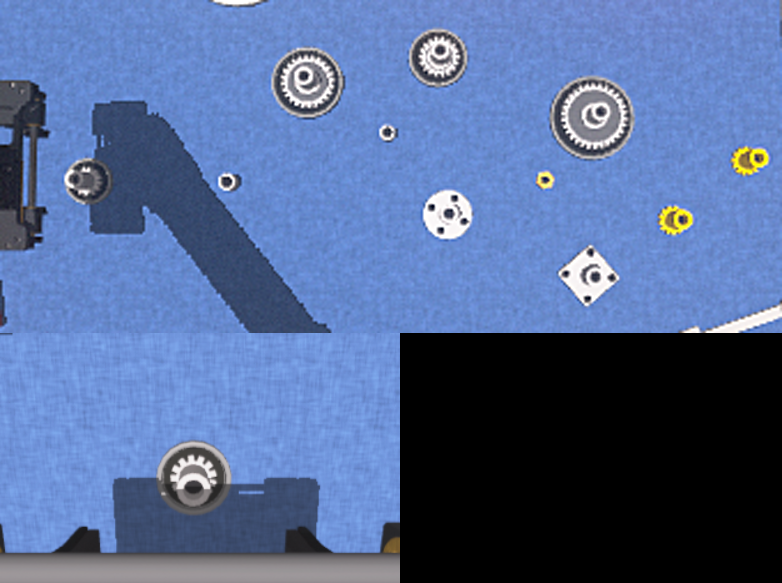

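All four gears lie centred in their nests: hub tops at crop pixels (72,180), (305,77), (440,50) and (600,112), within about 1 px of the predictions. The flanges haven't moved from (449,213) and (592,277), and the gripper is clear.

```bash
python3 -c "
from bench import ticket
print(ticket.close_job())"
```

```text
the job is handed in; nothing more can be done
None
```

All four gears were set down gently, hub up, in the nests of their own size; the flanges were left where they were, and the job is handed in (no verdict was returned).

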